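# Reload a countertop water filter and hold its keyed cap home

## Task

Put fresh parts in the countertop water filter: stand the cartridge, neck up, in the housing's round pocket, let go of it, then slip the spacer sleeve over its neck and let go of that too. Then take the knurled cap, set it over the tube, turn it while pushing down until its hidden keyways drop over the pins, and press it all the way down onto the housing's shoulder against the spring. Finish while still holding the cap pressed home - do not let go - and do not disturb the mug and the two jars.

Things in the scene. Friction and masses are not known exactly. Their poses are not given: they have to be found in the camera images.
- housing: Fixed white filter housing, round about its upright z axis; origin on the counter under the axis. Foot 104 mm across; body 72 mm across up to a flat shoulder 75 mm high; on it a grey tube 45 mm across, 37 mm bore, rim at 95 mm, top 5 mm bevelled outside. The bore is the pocket. A steel spout sticks out along -x to 102 mm from the axis, below 65 mm height.
- pocket_mouth (a point): Centre of the tube's open top, on the axis, level with the rim, 95 mm above the counter. The pocket is 32 mm deep to the spring seat. Foot of the cartridge when in: 63 mm above the counter; foot of the sleeve on it: 87 mm, its top 117 mm; top of the cartridge's neck: 109 mm.
- pin_level (a point): Point on the housing's axis, 85 mm above the counter, level with the tops of five steel pins. The pins are 6 mm thick, stick 6 mm out of the tube all round (to 28.5 mm from the axis), 72 degrees apart; the angle they stand at differs each time and is not told by the housing's yaw.
- seat (a joint): Spring seat, a steel disc at the pocket's floor: 0 is up (also with cartridge and sleeve resting on it), grows as it is pressed down (m), stop at 0.010. About 5 N to start it and 1 N more per mm; with the cap fully home over cartridge and sleeve it reads 0.006 (about 11 N).
- cartridge: Filter cartridge, white with a grey band, 0.12 kg, standing neck up on the counter. Lower part 33 mm across, 24 mm high, bevelled foot; above it a neck 18 mm across, to 46 mm total height. Origin at the centre of its underside, z up its axis. Grip the neck with the fingertips over 33 mm above the foot, so that they clear the tube's rim when it is in.
- spacer: Spacer sleeve, a plain grey tube standing on the counter: 33 mm outside, 22 mm bore, 30 mm high, 0.05 kg, both ends bevelled 2 mm. Origin at the centre of its underside, z up its axis. It slips over the cartridge's neck onto the cartridge's step, its lowest 8 mm then inside the pocket: grip it with the fingertips over 9 mm above its foot.
- cap: Knurled white cap, 64 mm across, 42 mm high, 0.15 kg, open side down, closed flat top. Origin at the centre of its underside, z up. Inside, hidden: a ring 10 mm high at the lower end, 49 mm bore, with five keyways 11 mm wide 72 degrees apart; above it a cavity to a ceiling 36 mm up. It binds if a keyway edge bears on a pin: give way to the twist, then push.
- cap_top (a point): Centre of the cap's top, 42 mm above its underside. Set over the tube, the cap rests on the pins (top 127 mm above the counter). Turned up to 72 degrees either way under a push of a few N it drops (keyway play 0.09 rad either side), meets the spring 4 mm further down, and is home on the shoulder 10 mm down (top 117 mm). Let go, it springs up a few mm.
- mug: Bystander: blue ceramic mug, 76 mm across, 90 mm high; origin at the centre of its underside.
- spice_jar: Bystander: small amber spice jar with a black lid, 44 mm across, 85 mm high; origin at the centre of its underside.
- sugar_jar: Bystander: brown jar with a wooden lid, 90 mm across, 80 mm high; origin at the centre of its underside.

How it is judged:
By the outcome, as a careful person would: the job done as asked, in the order asked, and still so for the second after the job is handed in, while the arm keeps its last pose, push and grip.
It also fails if it takes over 72 s, if anything falls off the work surface, if the arm or the gripper's body presses on something with over 40 N, if the wrist force passes 120 N, or if a joint passes its speed limit or range.

## Robot

A 7-joint arm with a two-finger parallel gripper is mounted at the origin on the work surface. World frame = base frame: x ahead of the robot, y to its left, z up, the work surface at z = 0. Lengths are in m, angles in rad, forces in N, time in s.
With the tool pointing down it reaches from about 0.425 to 0.825 m from the base axis. Payload 3.6 kg.
Tool frame: the origin (TCP) lies on the mounting face of the last link; the fingertips stand 186 mm ahead of it and the grasp point (between the pads) lies 167 mm ahead of it; z points along the fingers, y is the line along which they close (so a half turn about z gives the same grasp; the last joint's range is limited). The gripper opens to 93 mm and grips with 3 to 60 N. Pads are 15 mm wide; open, the fingers measure 128 mm over their backs; the gripper's body (75 mm by 188 mm) begins 65 mm behind the grasp point.
Start: joints at [1.238, 0.615, -0.013, 1.423, 0.008, 1.103, -0.04], TCP at [0.196, -0.62, 0.405] pointing down, gripper open.
Joint ranges: [-3.12, 3.12], [-0.3, 2.06], [-1.34, 1.32], [0.26, 2.42], [-1.36, 4.5], [0.01, 1.98], [-2.84, 2.84]. Speed limits (rad/s): [2.79, 2.79, 3.14, 3.14, 3.14, 3.14, 3.14].

## Interface

Orientations are given as a rotation vector (axis times angle).
In Python, from plant import move_to, move_straight, goto_joints, open_jaws, close, wait, ik, read_camera, camera_info, Unreachable, finish_job, find_in, silhouettes, pinpoint, current_t, current_q, current_joint_vel, current_joint_torque, current_position, current_orientation, current_ft_force, current_torque, current_opening, current_gripper_force gives the robot as it stands. Calls block until the motion is done:
- move_to(position, orientation): joint-space move of the TCP to a pose.
- move_straight(position, frame=None, vel=0.15, contact_N=None): straight line of the TCP; frame=None keeps the orientation; vel is the mean speed in m/s. With contact_N (N) it stops when the force on the tool has changed by that much, and returns True; else False.
- goto_joints(angles): joint-space move.
- open_jaws() and close(grip_force=None): open the fingers fully, or close them until they stop; grip_force is the grip in N (None keeps the last).
- wait(seconds).
- ik(position, orientation): joint angles nearest the present ones, or None.
- read_camera(name): name is "scene" or "top" or "wrist"; returns (picture, depth): 420x560x3 uint8, red, green, blue; 420x560 float32, m along the optical axis (not along the pixel's ray), 0 where there is no reading.
- camera_info(name): a dict with "fx", "fy", "cx", "cy" (pixels), "R" (3x3) and "t" (3): a world point X has camera coordinates R X + t; the wrist camera has in their place "hand_eye" (4x4, takes a point from camera to tool coordinates, whose origin is the TCP and whose axes are the flange's). Camera axes: x right, y down, z forward; pixel columns grow to the right and rows downward; lengths in m; the calibration is good to about 2 mm. A picture is of the moment at which its call begins: read the wrist's pose just before it. camera_info takes no time and is no camera call.
A pose or a line that the arm cannot do raises Unreachable and nothing moves.
- finish_job(): hands the job in; it is judged then, once.
Trained networks look in the newest picture that a camera, given by its name, has taken for a name from the list of things; names that differ only in an ending like _2 or _b are one class to them, and where a whole thing is asked for, a point or a joint stands for the part that bears it (a point fixed in the world has none). Each returns a list of dicts, best first, with "confidence" (0 to 1); they miss things now and then, are a little off and sometimes report something else, mostly with a low value. They report only what shows in the picture. A call takes as long as a camera call.
- find_in(camera, label): "centre" ([x, y, z] in m, in world coordinates, good to about 4 mm: the middle of the surface that is visible of it).
- silhouettes(camera, label): "region" (420x560 bool, what is visible of it).
- pinpoint(camera, label): "centre" ([x, y, z] in m, in world coordinates, good to about 4 mm: a listed point, or the origin of a listed thing).
Readings, each from a call of its own:
- current_t(): time.
- current_q(): joint angles.
- current_joint_vel(): joint speeds.
- current_joint_torque(): joint torques, N m.
- current_position(): TCP position.
- current_orientation(): TCP orientation.
- current_ft_force(): force on the tool from outside, world axes, zero at the start.
- current_torque(): the same for the moment, N m.
- current_opening(): opening from 0.0 (shut) to 1.0 (fully open).
- current_gripper_force(): force on a finger pad.
Only numpy, scipy, OpenCV 4.12 (cv2) and the standard library are available. Lean on these libraries where they do the work, as an engineer would, in place of code of your own. Each camera call takes 0.05 s, during which the arm holds its last target. There are 200 camera calls.

## Working session

There is one attempt and no reset: what is moved stays moved. The work goes in short steps, each a Python script; the robot and the scene stay as the last script left them, time stands still between calls to the robot, and variables do not carry over. Pictures are saved under pics/ and viewed, at most 10 in all, crops included, and the job is handed in when it is done.

```bash
ls; mkdir -p pics; python3 - <<'E'
from plant import *
import cv2, numpy as np
for c in ("scene","top"):
    im,d=read_camera(c); cv2.imwrite(f"pics/{c}1.png",im[:,:,::-1])
    ci=camera_info(c); print(c,ci["fx"],np.round(-np.array(ci["R"]).T@ci["t"],3))
    for l in ("housing","pocket_mouth","cartridge","spacer","cap","cap_top","mug","spice_jar","sugar_jar"):
        print(l,[(np.round(r["centre"],3).tolist(),round(r["confidence"],2)) for r in pinpoint(c,l)[:2]])
print(current_t(),current_orientation(),current_position())
E
```

```text
pics
plant.py
scene 408.355100441515 [ 1.167 -0.252  0.71 ]
housing [([0.489, 0.047, -0.002], 0.55), ([0.625, 0.367, 0.0], 0.17)]
pocket_mouth [([0.486, 0.049, 0.094], 0.96)]
cartridge [([0.63, -0.284, -0.0], 0.73)]
spacer [([0.471, -0.316, 0.004], 0.63)]
cap [([0.453, 0.271, 0.001], 0.83)]
cap_top [([0.45, 0.271, 0.038], 0.91)]
mug [([0.72, 0.189, -0.002], 0.85), ([0.449, 0.272, 0.038], 0.5)]
spice_jar [([0.723, -0.092, 0.0], 0.58)]
sugar_jar [([0.625, 0.364, 0.0], 0.66)]
top 500.5386561122277 [0.457 0.056 1.391]
housing [([0.487, 0.048, 0.0], 0.86), ([0.72, 0.187, -0.001], 0.48)]
pocket_mouth [([0.455, 0.274, -0.002], 0.28)]
cartridge [([0.628, -0.285, -0.003], 0.5)]
spacer [([0.473, -0.318, -0.002], 0.68)]
cap [([0.454, 0.27, -0.003], 0.56)]
cap_top [([0.452, 0.269, 0.042], 0.65)]
mug [([0.719, 0.189, -0.0], 0.57)]
spice_jar [([0.72, -0.091, 0.002], 0.72)]
sugar_jar [([0.626, 0.368, 0.003], 0.61)]
1.0 [-3.10490227e+00 -4.78586385e-01 -3.83139778e-05] [ 0.19570191 -0.61981267  0.40476508]
```

View pics/scene1.png

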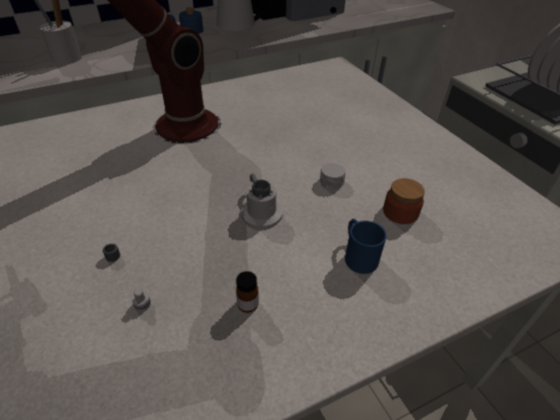

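View pics/top1.png

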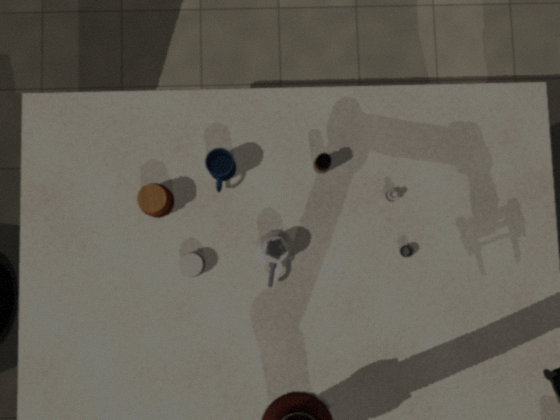

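```bash
cat > h.py <<'E'
from plant import *
import numpy as np, cv2
from scipy.spatial.transform import Rotation as Rn
from scipy.optimize import least_squares
def down(yaw): return (Rn.from_euler('z',yaw)*Rn.from_euler('x',np.pi)).as_rotvec()
def cloud(name=None):
    """wrist picture + world xyz image"""
    p,o=np.array(current_position()),Rn.from_rotvec(current_orientation())
    im,d=read_camera("wrist"); c=camera_info("wrist"); H=np.array(c["hand_eye"])
    v,u=np.mgrid[:420,:560]
    X=np.stack([(u-c["cx"])/c["fx"]*d,(v-c["cy"])/c["fy"]*d,d],-1)
    W=(X@H[:3,:3].T+H[:3,3])@o.as_matrix().T+p
    W[d<=0]=np.nan
    if name: cv2.imwrite(f"pics/{name}.png",im[:,:,::-1])
    return im,W
def top(W,guess,r,z0,z1):
    """points of W near guess within height band -> min enclosing-ish circle fit"""
    m=(np.hypot(W[...,0]-guess[0],W[...,1]-guess[1])<r)&(W[...,2]>z0)&(W[...,2]<z1)
    P=W[m]
    if len(P)<10: return None
    xy=P[:,:2].astype(np.float32); c,R=cv2.minEnclosingCircle(xy)
    return dict(n=len(P),mean=P.mean(0).round(4).tolist(),circ=np.round([*c,R],4).tolist(),mid=((xy.min(0)+xy.max(0))/2).round(4).tolist(),z=np.round(np.percentile(P[:,2],[2,50,98]),4).tolist())
E
python3 - <<'E'
from h import *
c=camera_info("wrist"); print(c["fx"],np.round(c["hand_eye"],3))
for n,p in dict(cart=(.629,-.2845),sp=(.472,-.317),cap=(.453,.2705),hs=(.488,.048)).items():
    for y in (-1.57,-.8,0,.8,1.57,2.36,3.14):
        q=ik([*p,.30],down(y)); q2=ik([*p,.42],down(y)); print(n,y,None if q is None else np.round(q[[0,6]] if hasattr(q,'shape') else [q[0],q[6]],2),q2 is not None)
E
```

```text
333.3851130482997 [[ 0.    -0.968 -0.253  0.07 ]
 [ 1.     0.     0.001  0.001]
 [-0.001 -0.253  0.968  0.021]
 [ 0.     0.     0.     1.   ]]
cart -1.57 [ 0.15 -2.44] True
cart -0.8 [ 0.26 -1.8 ] True
cart 0 [ 0.37 -1.15] True
cart 0.8 [ 0.46 -0.47] True
cart 1.57 [0.55 0.19] True
cart 2.36 [0.65 0.86] True
cart 3.14 [0.75 1.51] True
sp -1.57 [ 0.27 -2.23] True
sp -0.8 [ 0.4  -1.63] True
sp 0 [ 0.53 -0.99] True
sp 0.8 [ 0.64 -0.33] True
sp 1.57 [0.75 0.31] True
sp 2.36 [0.87 0.95] True
sp 3.14 [0.98 1.59] True
cap -1.57 [0.08 1.69] True
cap -0.8 [-1.05 -2.32] True
cap 0 [-0.34 -2.45] True
cap 0.8 [-0.24 -1.77] True
cap 1.57 [-0.18 -1.08] True
cap 2.36 [-0.15 -0.33] True
cap 3.14 [-0.06  0.34] True
hs -1.57 [0.55 2.1 ] True
hs -0.8 [-0.22 -2.41] True
hs 0 [-0.06 -1.81] True
hs 0.8 [ 0.05 -1.15] True
hs 1.57 [ 0.15 -0.51] True
hs 2.36 [0.25 0.16] True
hs 3.14 [0.34 0.83] True
```

```bash
python3 - <<'E'
from h import *
Y=np.pi/2
def show(k,t,g,*a): print(k,round(current_t(),2),top(t,g,*a))
move_to([.629,-.2845,.38],down(Y)); im,W=cloud("cart"); show("cart neck",W,(.629,-.2845),.03,.038,.06); show("cart",W,(.629,-.2845),.03,.015,.06)
move_to([.472,-.317,.38],down(Y)); im,W=cloud(); show("sp",W,(.472,-.317),.03,.022,.045)
move_to([.488,.048,.40],down(Y)); im,W=cloud("hs"); show("rim",W,(.488,.048),.03,.088,.11); show("shoulder",W,(.488,.048),.045,.07,.078);np.save("Whs1.npy",W)
move_to([.488,.048,.40],down(Y+1.5)); im,W=cloud(); show("rim",W,(.488,.048),.03,.088,.11); show("shoulder",W,(.488,.048),.045,.07,.078);np.save("Whs2.npy",W)
print(pinpoint("wrist","pocket_mouth")[:1])
E
python3 -c "
import cv2;cv2.imwrite('pics/both.png',cv2.resize(cv2.hconcat([cv2.imread('pics/cart.png'),cv2.imread('pics/hs.png')]),(800,300)))"
```

```text
cart neck 3.02 {'n': 273, 'mean': [0.6294, -0.2842, 0.0443], 'circ': [0.6294, -0.2849, 0.0091], 'mid': [0.6294000148773193, -0.2847000062465668], 'z': [0.0391, 0.0446, 0.0461]}
cart 3.02 {'n': 804, 'mean': [0.6293, -0.2828, 0.0304], 'circ': [0.6293, -0.2851, 0.0165], 'mid': [0.6294000148773193, -0.2849999964237213], 'z': [0.0189, 0.0235, 0.0459]}
sp 3.76 {'n': 382, 'mean': [0.4726, -0.3154, 0.0278], 'circ': [0.4726, -0.317, 0.0164], 'mid': [0.47290000319480896, -0.31700000166893005], 'z': [0.0234, 0.0282, 0.0299]}
rim 5.17 {'n': 604, 'mean': [0.4866, 0.0471, 0.092], 'circ': [0.4868, 0.0458, 0.0224], 'mid': [0.4867999851703644, 0.046300001442432404], 'z': [0.0883, 0.0927, 0.095]}
shoulder 5.17 {'n': 2368, 'mean': [0.4872, 0.0491, 0.0738], 'circ': [0.487, 0.0455, 0.0359], 'mid': [0.487199991941452, 0.045499999076128006], 'z': [0.0716, 0.0738, 0.0759]}
rim 6.39 {'n': 591, 'mean': [0.4857, 0.0454, 0.092], 'circ': [0.4872, 0.0454, 0.0224], 'mid': [0.48739999532699585, 0.04540000110864639], 'z': [0.0882, 0.0927, 0.0949]}
shoulder 6.39 {'n': 2362, 'mean': [0.484, 0.0456, 0.0738], 'circ': [0.4873, 0.0454, 0.0359], 'mid': [0.48739999532699585, 0.04529999941587448], 'z': [0.0718, 0.0738, 0.0759]}
[{'centre': [0.4822, 0.0481, 0.096], 'confidence': 0.63}]
```

View pics/both.png

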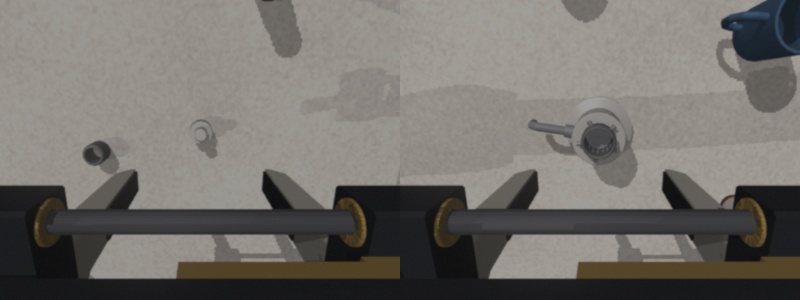

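```bash
cat >> h.py <<'E'
Y=np.pi/2; HX,HY=.4871,.0455
def pick(x,y,z,F,lift=.38):
    move_to([x,y,z+.10],down(Y)); move_straight([x,y,z],vel=.12)
    close(F); print("grip",round(current_opening()*93,1),round(current_gripper_force(),1))
    move_straight([x,y,lift],vel=.2)
def insert(z,N=5,start=.345):
    move_to([HX,HY,start],down(Y))
    for dx,dy in [(0,0)]+[(r*np.cos(a),r*np.sin(a)) for r in (.0015,.003) for a in np.arange(0,6.2,1.047)]:
        hit=move_straight([HX+dx,HY+dy,z],vel=.05,contact_N=N); p=current_position()
        print(round(current_t(),2),(round(dx,4),round(dy,4)),"hit",hit,np.round(p,4),np.round(current_ft_force(),1))
        if p[2]<z+.003: return True
        move_straight([p[0],p[1],p[2]+.003],vel=.1)
    return False
E
python3 - <<'E'
from h import *
pick(.6294,-.285,.222,20)
if insert(.284):
    p=current_position(); open_jaws(); move_straight([p[0],p[1],.38],vel=.2)
    im,W=cloud("ins"); print(top(W,(HX,HY),.016,.09,.13),round(current_t(),2))
E
```

```text
grip 17.3 20.0
13.5 (0, 0) hit True [0.4869 0.0456 0.284 ] [ 0.5 -0.2  4. ]
{'n': 477, 'mean': [0.487, 0.0473, 0.1058], 'circ': [0.4869, 0.0456, 0.0091], 'mid': [0.4869000017642975, 0.04569999873638153], 'z': [0.0921, 0.1073, 0.1091]} 15.45
```

```bash
python3 - <<'E'
from h import *
pick(.4726,-.317,.198,15)
if insert(.284):
    p=current_position(); open_jaws(); move_straight([p[0],p[1],.39],vel=.2)
    im,W=cloud("ins2"); print(top(W,(HX,HY),.018,.09,.13),round(current_t(),2))
    move_to([.453,.2705,.38],down(Y)); im,W=cloud("cap"); print(top(W,(.453,.2705),.045,.03,.05),round(current_t(),2))
E
```

```text
grip 28.3 15.0
22.64 (0, 0) hit False [0.4869 0.0455 0.2844] [-1.6 -0.1  3.5]
{'n': 1371, 'mean': [0.4874, 0.0465, 0.1088], 'circ': [0.4876, 0.0456, 0.0164], 'mid': [0.4878000020980835, 0.045899998396635056], 'z': [0.0919, 0.1085, 0.1167]} 24.5
{'n': 3392, 'mean': [0.4528, 0.2728, 0.0407], 'circ': [0.4529, 0.2712, 0.0333], 'mid': [0.4526999890804291, 0.27140000462532043], 'z': [0.0366, 0.0408, 0.0422]} 25.46
```

```bash
cat > turn.py <<'E'
from h import *
def fz0(): return current_ft_force()[2]
def turn(f0,yaw,end,step=.07):
    while yaw<end and current_t()<60:
        f=fz0()-f0; z=current_position()[2]
        move_straight([HX,HY,z-.006],vel=.03,contact_N=max(1.5,6-f))
        p=current_position(); g=current_ft_force()
        print(round(current_t(),2),round(yaw,2),np.round(p,4),np.round(g,1),round(current_torque()[2],2))
        if p[2]<.2835: return yaw
        yaw+=step
        move_to([HX,HY,p[2]],down(yaw))
E
python3 - <<'E'
from turn import *
pick(.4529,.2712,.202,50,lift=.36)
move_to([HX,HY,.34],down(Y)); f0=fz0(); print(f0,round(current_t(),2))
print(move_straight([HX,HY,.284],vel=.05,contact_N=5),np.round(current_position(),4),np.round(current_ft_force(),1))
open('f0','w').write(str(f0))
if current_position()[2]<.291: print("drop",turn(f0,Y,Y+.5))
E
```

```text
grip 63.4 50.0
-1.6928474439788666 29.3
True [0.487  0.0455 0.287 ] [ 0.4 -0.1  5. ]
30.48 1.57 [0.4873 0.0461 0.2869] [-1.6 -1.2 11.4] 0.02
30.94 1.64 [0.4875 0.0459 0.2869] [-0.9 -0.9  9.7] 0.07
31.4 1.71 [0.4873 0.046  0.2868] [-2.6  0.  10.4] 0.1
31.86 1.78 [0.4873 0.0458 0.2857] [-0.8  0.1  9.9] 0.21
32.33 1.85 [0.487  0.0454 0.2818] [-0.5  0.   0.8] 0.14
drop 1.8507963267948968
```

```bash
python3 - <<'E'
from turn import *
yaw=1.8508; close(60)
def st(): print(round(current_t(),2),np.round(current_position(),4),np.round(current_ft_force(),1),round(current_torque()[2],2))
p=current_position(); move_to([HX,HY,p[2]],down(yaw+.04)); st()
for k in range(3):
    h=move_straight([HX,HY,.2745],vel=.02,contact_N=24); print(h); st()
    if current_position()[2]<.2775 or h: break
wait(.3); st()
E
```

```text
32.79 [0.4871 0.0454 0.2824] [0.5 0.5 2.6] 0.04
True
33.15 [0.4871 0.0457 0.2774] [-1.9 -1.2  7.9] 0.05
33.45 [0.4871 0.0457 0.2775] [-1.  -1.3  7. ] 0.03
```

```bash
python3 - <<'E'
from turn import *
def st(): print(round(current_t(),2),np.round(current_position(),4),np.round(current_ft_force(),1),round(current_torque()[2],2))
for z in (.2755,.274,.272,.270):
    h=move_straight([HX,HY,z],vel=.01,contact_N=25); print(z,h); wait(.3); st()
    if current_ft_force()[2]>22: break
im,d=read_camera("scene"); cv2.imwrite("pics/end.png",cv2.resize(im[120:300,150:390,::-1],(800,600),interpolation=cv2.INTER_CUBIC))
print([r for r in pinpoint("scene","cap_top")[:1]])
E
```

```text
0.2755 False
34.06 [0.487  0.0458 0.2771] [-3.4 -1.3 16.1] 0.0
0.274 False
34.66 [0.4869 0.046  0.2771] [-5.2 -1.3 27.4] 0.0
[{'centre': [0.487, 0.0439, 0.1142], 'confidence': 0.91}]
```

View pics/end.png

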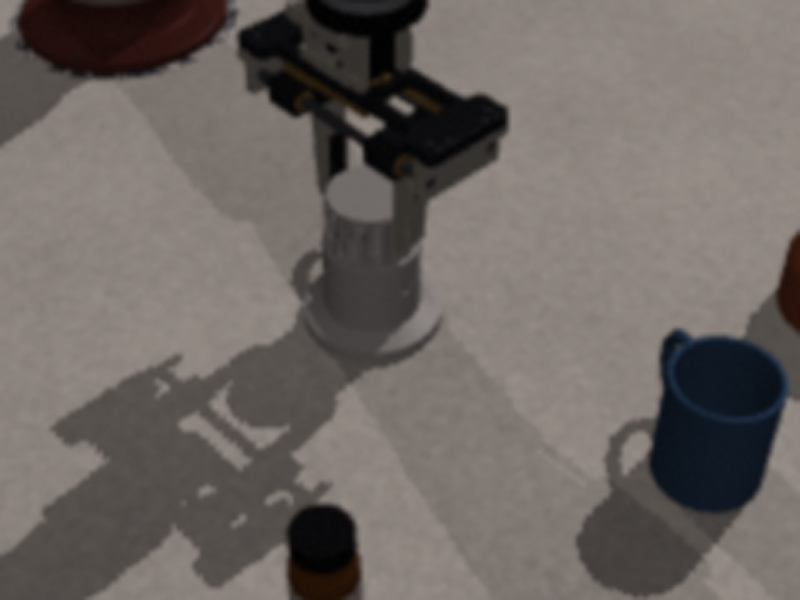

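The picture shows the cap (360,200) seated on the housing body and held by the fingers. The mug and spice jar are untouched. I'll check the cap-top height, then hand in.

```bash
python3 - <<'E'
from h import *
im,W=cloud(); print(top(W,(HX,HY),.025,.105,.135)); wait(.3)
f=current_ft_force(); print(np.round(f,1),current_position(),current_t())
t=top(W,(HX,HY),.025,.105,.135)
if t and t['z'][1]<.119 and f[2]>18: print(finish_job())
E
```

```text
{'n': 6529, 'mean': [0.4852, 0.0512, 0.1158], 'circ': [0.4871, 0.0455, 0.025], 'mid': [0.4871000051498413, 0.049800001084804535], 'z': [0.1146, 0.1158, 0.117]}
[-5.6 -1.6 27.8] [0.48690662 0.04600659 0.27704688] 35.1083
the job is handed in; nothing more can be done
None
```

The cartridge and sleeve are in the housing and the cap is pressed home, its top measured at about 116 mm against 117 mm expected. I handed the job in at about 35 s with the cap still held down at about 28 N; the mug and spice jar looked undisturbed in the last picture, and the sugar jar was mostly out of that view.

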